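Bank the gate keys in the narrow-necked jar

TASK

Put the two double-bitted steel gate keys from the sloped board away in the deep glass jar, one at a time, lengthwise through the slotted plate on its neck, so that both drop right inside. The plate swivels and its slot may stand at an angle, so look or feel for it rather than forcing the key. Leave the sliding depth gauge on its board and the knocker, ashtray and motorcycle keys where they are.

Things in the scene. Friction and masses are not known exactly. Their poses are not given: they have to be found in the camera images.
- key_a_mid (a point): centre (half-way through the thickness) of a steel gate key, 125 mm long, 9 mm thick, 0.12 kg. x runs from bit to bow, y across its width, z out of the flat side facing away from the board. Bit: the end at -x, 20 mm long, 26 mm wide, both sides alike. Shank 12 mm wide. Starts bit down on the sloped board, loose, its bit's end on the board's ledge, x rising 0.9 rad from the horizontal.
- key_a_bow (a point): centre of that key's bow, same axes as its centre point and 46 mm from it along x: a flat open frame 28 mm wide (y) and 9 mm thick, with straight parallel sides from 10 mm before to 16 mm beyond this point along x; sloping shoulders below it. At the start the whole bow sticks out free beyond the board's top edge, which is 36 mm short of this point.
- key_b_mid (a point): centre of the second gate key, the same in every way as the first, at another place on the same board; all said of the first holds for it.
- key_b_bow (a point): centre of the second key's bow, placed and shaped as on the first.
- board: the fixed sloped ash board, 290 mm wide (y), origin under the middle of its base on the table. Its 12 mm thick face slopes at 0.9 rad, low towards -x with a ledge there, top edge 5 mm beyond the origin in x and 86 mm high. Two keys and the depth gauge lie up the slope 88 mm apart, in any order, reaching 130 mm high.
- jar_mouth (a point): centre of the jar's mouth, 205 mm above the table, on top of the dark steel plate capping the neck; z up. Plate 50 x 54 x 7 mm with a slot 36 x 18 mm straight through, centred here. The plate swivels (0.06 N m to turn, so it stays put under light probing): the slot's length stands anywhere within 0.7 rad either way of this frame's y axis, which readings do not show: see or feel for it.
- jar: the fixed clear glass jar, 128 mm across up to 150 mm height, then narrowing to a neck 60 mm across; origin under its middle. Inside: neck bore 50 mm wide to about 30 mm below the mouth, then 118 mm wide; floor 199 mm below the mouth, with a 30 mm high pointed kick-up in its middle. An upright key's bit enters the slot if lined up within about 0.25 rad; let go with the bit well below the plate, it falls in by its own weight.
- gauge_mid (a point): sliding depth gauge, a bystander: a plain flat rule 125 x 16 x 6 mm with a 30 x 30 x 13 mm slide on it, lying on the sloped board beside the keys in the same way; the point is near its centre. Its place among the three on the board (88 mm apart, side by side along the board's y) varies.
- knocker: cast-iron door knocker, a bystander, about 135 x 88 x 26 mm, lying on the table; origin at its underside.
- ashtray: glass ashtray, a bystander, 100 mm across, 30 mm high; origin at the centre of its underside.
- moto_1: small motorcycle key, a bystander, 64 x 26 x 5 mm, flat on the table; origin at its underside.
- moto_2: the other motorcycle key, a bystander, the same; origin at its underside.
Not all that is in view belongs to the job. What is shaped like the part that bears key_a_mid but pink or red is not meant.

How it is judged:
By the outcome, as a careful person would: the job done as asked, in the order asked, and still so for the second after the job is handed in, with the robot touching nothing.
It also fails if it takes over 64 s, if anything falls off the work surface, if the arm or the gripper's body presses on something with over 40 N, if the wrist force passes 120 N, or if a joint passes its speed limit or range.

ROBOT

A 6-joint arm with a two-finger parallel gripper is mounted at the origin on the work surface. World frame = base frame: x ahead of the robot, y to its left, z up, the work surface at z = 0. Lengths are in m, angles in degrees, forces in N, time in s.
With the tool pointing down it reaches from about 0.25 to 0.725 m from the base axis. Payload 9.7 kg.
Tool frame: the origin (TCP) lies between the finger pads; the fingertips stand 11 mm ahead of it and the grasp point (between the pads) lies 8 mm behind it; z points along the fingers, y is the line along which they close (so a half turn about z gives the same grasp; the last joint's range is limited). The gripper opens to 85 mm and grips with 20 to 120 N. Pads are 22 mm wide; open, the fingers measure 114 mm over their backs; the gripper's body (76 mm by 85 mm) begins 54 mm behind the grasp point. The pads swing forward as they close: fully open they stand 13 mm farther back than shut.
Start: joints at [66.692, 4.979, 10.078, 95.1, 0, 90], TCP at [0.218, 0.505, 0.242] pointing down, gripper open.
Joint ranges: [-179.16, 179.16], [-48.56, 103.87], [-65.8, 70.77], [-126.05, 130.52], [-82.76, 87.17], [-180, 180]. Speed limits (degrees/s): [127.2, 127.2, 147.25, 180, 180, 180].

INTERFACE

Orientations are given as [roll, pitch, yaw] about the fixed x, y, z axes, in that order (R = Rz(yaw) Ry(pitch) Rx(roll)).
In Python, from workcell import monitor, cams, ticket gives the robot as it stands.
- The arm moves only by the tool carry_out, never from a script. Its argument "plan" is a list of rows, each an object with "travel": the shift along the world's x, y, z as a fraction of full scale, a list of three; "angular": the turn, a rotation vector about the world's x, y, z as a fraction of full scale, a list of three; "grip": the gripper's target within -1 to 1 (fully open at 1, half-way at 0, shut at -1). In form: [{"travel": [x, y, z], "angular": [ax, ay, az], "grip": grip}, ...]. A call has 1 to 8 rows; each row is the pose to reach, as a shift and turn from the pose commanded when the call began; what a row does not reach only later rows make up. Full scale, the value 1, is 300 mm for a shift and 0.5 rad for a turn. A row lasts 1/12 s, in which the tool goes at most 41.7 mm and 7.16 degrees, less where a joint would pass 70% of its speed; a pose out of reach is approached as far as the arm can. A call with a number of a shift or a turn outside -1 to 1 is refused whole. A call with a gripper value outside its range is refused whole. The fingers move at their own pace and stop on an object; "grip_force" is the grip in N (left out, the last holds). Time passes only in rows, so rows that repeat a pose let the fingers close. It gives the time, the measured TCP pose, the force, the opening and the grip force at its end, in the units of the state.
- monitor.get_obs(): the state, without advancing time (a new reading comes with each control period).
- cams.camera(name): name is "scene" or "top"; returns a dict with "frame" (384x512x3 uint8, red, green, blue), "mtx" (3x3 intrinsics, pixels), "view" (4x4, takes a point from world to camera coordinates). Camera axes: x right, y up, looking along -z (the intrinsics and any distortion apply to the point x, -y, -z); pixel columns grow to the right and rows downward; lengths in m; the calibration is good to about 2 mm. A picture is of the moment at which its call begins. There is no depth.
- ticket.job_done(): hands the job in; it is judged then, once.
The state is a dict: "time": time; "q": joint angles; "qd": joint speeds; "joint_efforts": joint torques, N m; "ee_pos": TCP position; "tcp_rot": TCP orientation; "wrist_force": force on the tool from outside, world axes, zero at the start; "torque": the same for the moment, N m; "opening": finger opening in m; "grasp_force": force on a finger pad.
Only numpy, scipy, OpenCV 4.12 (cv2) and the standard library are available. Lean on these libraries where they do the work, as an engineer would, in place of code of your own. Each camera call takes 0.05 s, during which the arm holds its last target. There are 200 camera calls.

## Working session

There is one attempt and no reset: what is moved stays moved. The work goes in short steps, Python scripts to look and compute and a tool call to move; the robot and the scene stay as the last step left them, time stands still between calls to the robot, and variables do not carry over. Pictures are saved under pics/ and viewed, at most 10 in all, crops included, and the job is handed in when it is done.

Besides the shell and the picture viewer there is one more tool, called as name(argument=value, ...), one argument or row to a line, values as JSON. carry_out: Moves the arm, as the interface text tells. Its arguments: {"type":"object","properties":{"plan":{"type":"array","items":{"type":"object","properties":{"travel":{"type":"array","items":{"type":"number"}},"angular":{"type":"array","items":{"type":"number"}},"grip":{"type":"number"}}}},"grip_force":{"type":"number"}},"required":["plan"]}

```bash
mkdir -p pics; python3 - <<'E'
from workcell import monitor,cams
import cv2,numpy as np
print(monitor.get_obs())
for n in("scene","top"):
    c=cams.camera(n);print(n,c["mtx"].round(1).tolist(),c["view"].round(4).tolist(),[k for k in c])
    cv2.imwrite(f"pics/{n}0.png",c["frame"][:,:,::-1])
a=[cv2.imread(f"pics/{n}0.png") for n in("scene","top")]
E
```

```text
{'time': 0.0, 'q': array([6.66928635e+01, 5.01022828e+00, 1.00336891e+01, 9.50994494e+01,
       5.36569066e-04, 8.99996691e+01]), 'qd': array([ 0.02641463,  0.11079929,  0.00312845, -0.01017288, -0.02318817,
        0.04347267]), 'joint_efforts': array([-2.44154013e-03, -5.20398724e+01,  4.64800286e+01,  1.64280779e-02,
       -1.34488441e-04, -1.10992593e-05]), 'ee_pos': array([0.21752365, 0.50491762, 0.24158457]), 'tcp_rot': array([-1.79924011e+02, -5.37007474e-04,  1.56693194e+02]), 'wrist_force': array([ 0.12955384,  0.21867551, -0.13544331]), 'torque': array([ 0.04769131, -0.00739164, -0.01074444]), 'grasp_force': 0.0, 'opening': 0.085332267926619}
scene [[357.0, 0.0, 250.4], [0.0, 357.0, 190.6], [0.0, 0.0, 1.0]] [[0.0773, 0.997, -0.0006, 0.0508], [-0.6908, 0.054, 0.721, 0.2568], [0.7189, -0.0553, 0.6929, -1.4434], [0.0, 0.0, 0.0, 1.0]] ['frame', 'mtx', 'view']
top [[368.4, 0.0, 259.5], [0.0, 368.4, 191.3], [0.0, 0.0, 1.0]] [[-0.0279, -0.9996, -0.0042, -0.0721], [0.9894, -0.0282, 0.1426, -0.535], [-0.1426, -0.0001, 0.9898, -1.044], [0.0, 0.0, 0.0, 1.0]] ['frame', 'mtx', 'view']
```

View pics/scene0.png

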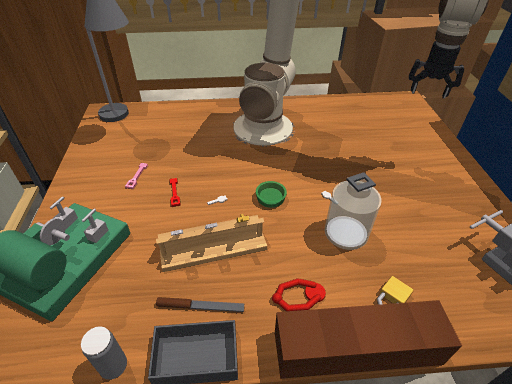

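View pics/top0.png

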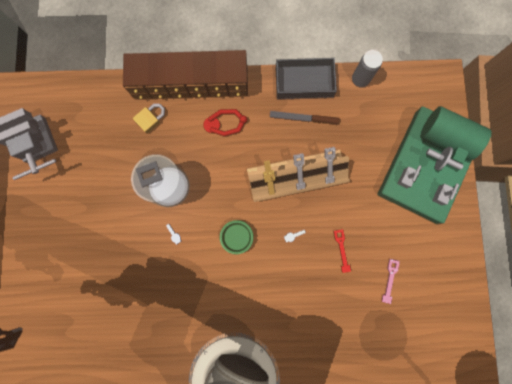

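The scene view shows the board around (212,240) and the jar at (355,210). The top view shows the grey keys at (300,170) and (330,165), the gauge in yellow at (270,177), and the jar plate at (149,174). I'll zoom in next.

```bash
python3 - <<'E'
import cv2,numpy as np
t=cv2.imread("pics/top0.png");s=cv2.imread("pics/scene0.png")
z=lambda im,x,y,w,h,k:cv2.resize(im[y:y+h,x:x+w],None,fx=k,fy=k,interpolation=cv2.INTER_CUBIC)
a=z(t,240,135,120,75,5);b=z(t,125,145,40,75,5)
c=z(s,150,205,120,45,5);d=z(s,335,165,40,45,5)
cv2.imwrite("pics/crop1.png",np.vstack([np.hstack([a,b]),np.hstack([c,d])]))
E
```

```text
(no output)
```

View pics/crop1.png

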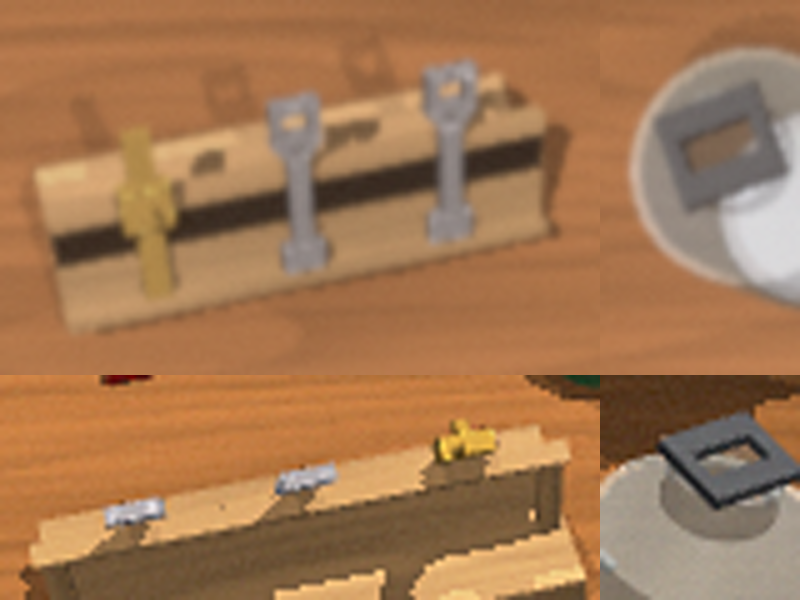

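The crop shows the gauge at left in the top view and two grey keys with bows at about (299,160) and (330,153). The slotted plate is at about (149,174), with its slot tilted. Next I'll compute positions.

```bash
cat > h.py <<'E'
import cv2,numpy as np
from workcell import monitor,cams
def ray(c,px):
    V=c["view"];d=np.linalg.inv(c["mtx"])@[px[0],px[1],1];d=V[:3,:3].T@(d*[1,-1,-1]);o=-V[:3,:3].T@V[:3,3];return o,d
def onz(c,px,z):
    o,d=ray(c,px);return o+d*(z-o[2])/d[2]
def proj(c,p):
    q=c["view"][:3,:3]@p+c["view"][:3,3];q=q*[1,-1,-1];q=c["mtx"]@q;return q[:2]/q[2]
def tri(c1,p1,c2,p2):
    o1,d1=ray(c1,p1);o2,d2=ray(c2,p2);s=np.linalg.lstsq(np.c_[d1,-d2],o2-o1,rcond=None)[0]
    a,b=o1+s[0]*d1,o2+s[1]*d2;return (a+b)/2,np.linalg.norm(a-b)
E
python3 - <<'E'
from h import *
T=cams.camera("top");S=cams.camera("scene")
f=T["frame"].astype(int)
g=((f.max(2)-f.min(2)<28)&(f.max(2)>75)).astype(np.uint8)
roi=np.zeros_like(g);roi[140:200,285:350]=1
n,l,st,ce=cv2.connectedComponentsWithStats(g*roi)
for i in range(1,n):
    if st[i,4]>40:
        ys,xs=np.where(l==i);P=np.c_[xs,ys].astype(np.float32);vx=cv2.fitLine(P,2,0,.01,.01).ravel()
        print(st[i],ce[i],vx[:2]); 
        for r in range(ys.min(),ys.max()+1):print(r,xs[ys==r].min(),xs[ys==r].max(),end='; ')
        print()
# plate: dark grey
F=T["frame"][160:190,130:168]
hsv=cv2.cvtColor(F,cv2.COLOR_RGB2HSV)
m=((f[155:195,125:170].max(2)<105)&(f[155:195,125:170].max(2)-f[155:195,125:170].min(2)<22)).astype(np.uint8)
cs,h=cv2.findContours(m,cv2.RETR_CCOMP,cv2.CHAIN_APPROX_NONE)
for k,c in enumerate(cs):
    if len(c)>8:
        r=cv2.minAreaRect(c);ctr=np.array(r[0])+[125,155];b=cv2.boxPoints(r)+[125,155]
        W=np.array([onz(T,p,.205) for p in b])
        print("plate",h[0][k],len(c),ctr,r[1:],onz(T,ctr,.205).round(4),W[:,:2].round(4).tolist(),np.linalg.norm(np.diff(W,axis=0),axis=1).round(4))
        e=W[1]-W[0];e2=W[2]-W[1];print(np.degrees(np.arctan2(e[1],e[0])),np.degrees(np.arctan2(e2[1],e2[0])))
# board corners top edge
for p in[(248,168.5),(340,150)]:print("boardtop",onz(T,p,.086).round(4))
for p in[(254,200.5),(349,182)]:print("boardlow",onz(T,p,.01).round(4))
for t,s in[((299,159.6),(211,226)),((329.8,153),(177,232.6))]:print(tri(T,t,S,s),onz(T,t,.115).round(4))
E
```

```text
[325 148  10  35 221] [329.62895928 164.40723982] [ 0.01540333 -0.9998814 ]
148 330 334; 149 326 334; 150 325 334; 151 325 334; 152 325 334; 153 325 334; 154 325 334; 155 325 334; 156 325 334; 157 326 334; 158 326 333; 159 327 332; 160 328 332; 161 328 331; 162 328 331; 163 328 331; 164 328 331; 165 328 332; 166 327 332; 167 327 332; 168 327 332; 169 327 332; 170 327 333; 171 327 332; 172 327 331; 173 328 331; 174 328 331; 175 328 332; 176 328 333; 177 327 333; 178 326 333; 179 326 333; 180 326 333; 181 326 332; 182 326 330; 
[294 154  11  35 216] [299.39351852 170.89814815] [0.07224943 0.9973866 ]
154 300 302; 155 295 302; 156 294 303; 157 294 302; 158 294 302; 159 294 302; 160 294 303; 161 294 303; 162 295 303; 163 295 303; 164 295 302; 165 296 302; 166 297 301; 167 297 301; 168 298 301; 169 298 301; 170 298 301; 171 298 302; 172 297 302; 173 297 302; 174 297 302; 175 297 302; 176 297 302; 177 297 302; 178 297 302; 179 298 302; 180 298 302; 181 299 302; 182 299 303; 183 298 304; 184 297 304; 185 297 304; 186 297 304; 187 297 304; 188 297 301; 
plate [ 1 -1 -1 -1] 11 [145.44117737 184.76470566] ((1.212678074836731, 5.3357834815979), 75.96376037597656) [0.5332 0.1963 0.205 ] [[0.5333, 0.2031], [0.5362, 0.1902], [0.5332, 0.1894], [0.5303, 0.2023]] [0.0132 0.0031 0.0132]
-77.28634632287412 -165.4162822693362
plate [-1  1 -1 -1] 40 [146.25000381 170.75      ] ((7.071067810058594, 16.26345443725586), 45.0) [0.5687 0.1948 0.205 ] [[0.561, 0.2153], [0.5896, 0.187], [0.5764, 0.1742], [0.548, 0.2026]] [0.0402 0.0183 0.0402]
-44.769544098883756 -135.98871945866344
boardtop [ 0.592  -0.0564  0.086 ]
boardtop [ 0.6381 -0.3197  0.086 ]
boardlow [ 0.5093 -0.0698  0.01  ]
boardlow [ 0.5575 -0.3583  0.01  ]
(array([ 0.60705019, -0.19908636,  0.11428848]), np.float64(0.0009591077480508652)) [ 0.6069 -0.1985  0.115 ]
(array([ 0.62303715, -0.28464414,  0.11526428]), np.float64(0.0004935172798797376)) [ 0.6231 -0.2844  0.115 ]
```

carry_out(
  plan=[
    {"travel":[0.06,-0.11,0],"angular":[0,0,0.05],"grip":1},
    {"travel":[0.12,-0.22,0],"angular":[0,0,0.1],"grip":1},
    {"travel":[0.18,-0.33,0],"angular":[0,0,0.15],"grip":1},
    {"travel":[0.24,-0.44,0],"angular":[0,0,0.2],"grip":1},
    {"travel":[0.3,-0.55,0],"angular":[0,0,0.25],"grip":1},
    {"travel":[0.36,-0.66,0],"angular":[0,0,0.3],"grip":1},
    {"travel":[0.42,-0.77,0],"angular":[0,0,0.35],"grip":1},
    {"travel":[0.48,-0.88,0],"angular":[0,0,0.4],"grip":1},
  ],
)

```text
time: 0.87
ee_pos: [0.362, 0.2394, 0.2423]
tcp_rot: [180.0, 0.0, 168.2]
wrist_force: [0.8, 0.6, 0.1]
opening: 0.0853
grasp_force: 0.0
```

carry_out(
  plan=[
    {"travel":[0.06,-0.11,0],"angular":[0,0,0.05],"grip":1},
    {"travel":[0.12,-0.22,0],"angular":[0,0,0.1],"grip":1},
    {"travel":[0.18,-0.33,0],"angular":[0,0,0.15],"grip":1},
    {"travel":[0.24,-0.44,0],"angular":[0,0,0.2],"grip":1},
    {"travel":[0.3,-0.55,0],"angular":[0,0,0.25],"grip":1},
    {"travel":[0.36,-0.66,0],"angular":[0,0,0.3],"grip":1},
    {"travel":[0.42,-0.77,0],"angular":[0,0,0.35],"grip":1},
    {"travel":[0.48,-0.88,0],"angular":[0,0,0.4],"grip":1},
  ],
)

```text
time: 1.53
ee_pos: [0.5061, -0.0248, 0.2423]
tcp_rot: [180.0, 0.0, 179.7]
wrist_force: [0.2, 1.0, 0.5]
opening: 0.0854
grasp_force: 0.0
```

```bash
python3 - <<'E'
from h import *
T=cams.camera("top")
for n,b,e in[("A",(298.5,159.3),(300.7,185.2)),("B",(329.6,153),(329.5,179.5))]:
    p=onz(T,b,.1145);q=onz(T,e,.1145-.0985*np.sin(.9));d=p-q;print(n,p.round(4),q.round(4),np.degrees(np.arctan2(d[1],d[0])),np.linalg.norm(d))
o=monitor.get_obs();print(o["ee_pos"],o["tcp_rot"],o["q"].round(1))
E
```

```text
A [ 0.6079 -0.1972  0.1145] [ 0.5475 -0.2089  0.0373] 10.922815142648002 0.09865684537362625
B [ 0.6232 -0.284   0.1145] [ 0.5621 -0.2945  0.0373] 9.797427746076817 0.09899183105910368
[ 0.50836626 -0.02926582  0.24120188] [-1.79878552e+02  1.82398976e-02  1.79624454e+02] [-3.2 -0.7  4.1 94.8 -0.1 -2.9]
```

carry_out(
  plan=[
    {"travel":[0.06,-0.1,0],"angular":[0,0,0.06],"grip":0.1},
    {"travel":[0.12,-0.2,0],"angular":[0,0,0.13],"grip":0.1},
    {"travel":[0.17,-0.3,0],"angular":[0,0,0.19],"grip":0.1},
    {"travel":[0.23,-0.4,0],"angular":[0,0,0.25],"grip":0.1},
    {"travel":[0.29,-0.5,-0.05],"angular":[0,0,0.31],"grip":0.1},
    {"travel":[0.338,-0.583,-0.1],"angular":[0,0,0.377],"grip":0.1},
    {"travel":[0.338,-0.583,-0.18],"angular":[0,0,0.377],"grip":0.1},
    {"travel":[0.338,-0.583,-0.18],"angular":[0,0,0.377],"grip":0.1},
  ],
)

```text
time: 2.25
ee_pos: [0.6058, -0.1986, 0.1823]
tcp_rot: [179.8, -0.4, -169.7]
wrist_force: [-0.4, 1.5, -1.2]
opening: 0.047
grasp_force: 0.0
```

```bash
python3 - <<'E'
from h import *
T=cams.camera("top");S=cams.camera("scene")
o=monitor.get_obs();print(o["ee_pos"],o["tcp_rot"],o["q"].round(1),o["opening"])
z=lambda im,x,y,w,h,k:cv2.resize(im[y:y+h,x:x+w,::-1],None,fx=k,fy=k,interpolation=cv2.INTER_CUBIC)
cv2.imwrite("pics/c2.png",np.hstack([z(T["frame"],250,110,100,100,4),z(S["frame"],150,150,100,100,4)]))
E
```

```text
[ 0.60631574 -0.19740873  0.18771057] [ 1.79925179e+02 -1.20879462e-01 -1.69615108e+02] [-18.   16.7  17.5  91.    0.  -28.4] 0.04712016632375594
```

View pics/c2.png

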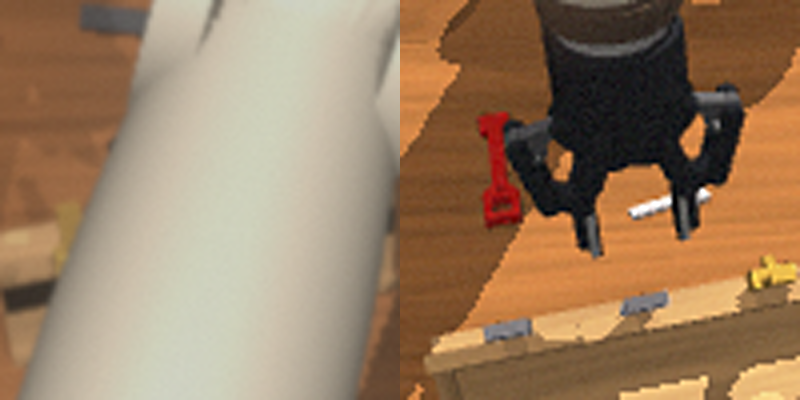

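The scene crop shows the fingers at about (595,250) and (683,235), straddling key A's bow at (645,302). The arm covers the top view. I'll descend and close.

carry_out(
  plan=[
    {"travel":[0,0,-0.1],"angular":[0,0,0],"grip":0.1},
    {"travel":[0,0,-0.2],"angular":[0,0,0],"grip":0.1},
    {"travel":[0.003,0,-0.268],"angular":[0,0,0],"grip":0.1},
    {"travel":[0.003,0,-0.268],"angular":[0,0,0],"grip":0.1},
    {"travel":[0.003,0,-0.268],"angular":[0,0,0],"grip":-0.2},
    {"travel":[0.003,0,-0.268],"angular":[0,0,0],"grip":-0.6},
    {"travel":[0.003,0,-0.268],"angular":[0,0,0],"grip":-1},
    {"travel":[0.003,0,-0.268],"angular":[0,0,0],"grip":-1},
  ],
  grip_force=80,
)

```text
time: 3.02
ee_pos: [0.6088, -0.1977, 0.1108]
tcp_rot: [-179.9, 0.2, -169.6]
wrist_force: [-1.8, 3.4, 7.6]
opening: 0.0268
grasp_force: 79.4
```

carry_out(
  plan=[
    {"travel":[0,0,0],"angular":[0,0,0],"grip":-1},
    {"travel":[0,0,0],"angular":[0,0,0],"grip":-1},
  ],
)

```text
time: 3.18
ee_pos: [0.6088, -0.1977, 0.1108]
tcp_rot: [-179.9, 0.2, -169.6]
wrist_force: [-0.9, 2.2, 6.8]
opening: 0.0269
grasp_force: 79.4
```

carry_out(
  plan=[
    {"travel":[0,0,0.06],"angular":[0,0,0],"grip":-1},
    {"travel":[0,0,0.16],"angular":[0,0,0],"grip":-1},
    {"travel":[0,0,0.28],"angular":[0,0,0],"grip":-1},
    {"travel":[0,0,0.4],"angular":[0,0,0],"grip":-1},
    {"travel":[0,0,0.52],"angular":[0,0,0],"grip":-1},
    {"travel":[0,0,0.64],"angular":[0,0,0],"grip":-1},
    {"travel":[0,0,0.7],"angular":[0,0,0],"grip":-1},
    {"travel":[0,0,0.7],"angular":[0,0,0],"grip":-1},
  ],
)

```text
time: 3.85
ee_pos: [0.6085, -0.198, 0.3243]
tcp_rot: [-179.8, 0.5, -169.6]
wrist_force: [1.0, 1.1, -0.5]
opening: 0.0261
grasp_force: 79.2
```

```bash
python3 - <<'E'
from h import *
T=cams.camera("top");S=cams.camera("scene")
res={}
for n,C,(x,y,w,h) in[("top",T,(130,158,36,34)),("scene",S,(342,168,38,28))]:
    im=cv2.imread(f"pics/{n}0.png")[y:y+h,x:x+w];k=8
    u=cv2.resize(im,None,fx=k,fy=k,interpolation=cv2.INTER_LINEAR)
    hsv=cv2.cvtColor(u,cv2.COLOR_BGR2HSV)
    m=((hsv[...,1]<70)&(hsv[...,2]<(125 if n=="top" else 95))).astype(np.uint8)
    cs,hh=cv2.findContours(m,cv2.RETR_CCOMP,cv2.CHAIN_APPROX_NONE)
    vis=u.copy()
    for j,c in enumerate(cs):
        if cv2.contourArea(c)<800:continue
        r=cv2.minAreaRect(c);b=(cv2.boxPoints(r)+.5)/k-.5+[x,y];W=np.array([onz(C,p,.205) for p in b])
        cv2.drawContours(vis,[c],-1,(0,255,0) if hh[0][j][3]<0 else (0,0,255),1)
        e=np.diff(W,axis=0);L=np.linalg.norm(e,axis=1)
        print(n,hh[0][j][3],cv2.contourArea(c)/k/k,"ctr",W.mean(0).round(4),L[:2].round(4),np.degrees(np.arctan2(e[:2,1],e[:2,0])).round(1)%180)
    cv2.imwrite(f"pics/v_{n}.png",vis)
a,b=cv2.imread("pics/v_top.png"),cv2.imread("pics/v_scene.png")
z=lambda im,x,y,w,h,k:cv2.resize(im[y:y+h,x:x+w,::-1],(w*k,h*k),interpolation=cv2.INTER_CUBIC)
c=z(S["frame"],150,120,100,100,3)
H=304
pad=lambda i:cv2.copyMakeBorder(i,0,max(0,H-i.shape[0]),0,0,0)[:H]
cv2.imwrite("pics/c3.png",np.hstack([pad(a)[:, :250],pad(b)[:, :250],pad(c)]))
E
```

```text
top -1 423.9453125 ctr [0.5602 0.1867 0.205 ] [0.0582 0.0542] [109.9  20.8]
top 0 78.6171875 ctr [0.5622 0.1878 0.205 ] [0.0358 0.0182] [102.5  14.1]
scene -1 74.34375 ctr [0.5831 0.1774 0.205 ] [0.0439 0.0717] [157.2  67.2]
scene -1 36.4375 ctr [0.5574 0.1879 0.205 ] [0.0415 0.022 ] [ 85.5 162.1]
```

View pics/c3.png

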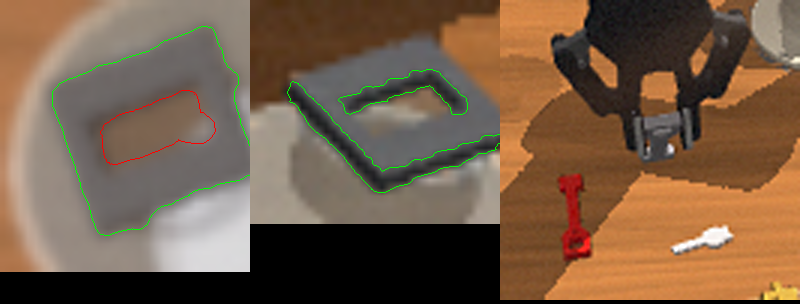

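Both views show the plate, with its slot running at about 110° in world terms and its centre near (0.561, 0.187). The key is held in the fingers at (655,140) in the right tile. I'll carry it over while tilting it upright.

carry_out(
  plan=[
    {"travel":[0,0.1,0.02],"angular":[0.015,-0.082,0],"grip":-1},
    {"travel":[0,0.2,0.04],"angular":[0.03,-0.165,0],"grip":-1},
    {"travel":[0,0.3,0.06],"angular":[0.045,-0.247,0],"grip":-1},
    {"travel":[0,0.4,0.08],"angular":[0.06,-0.33,0],"grip":-1},
    {"travel":[0,0.5,0.1],"angular":[0.076,-0.412,0],"grip":-1},
    {"travel":[0,0.6,0.1],"angular":[0.091,-0.494,0],"grip":-1},
    {"travel":[0,0.7,0.1],"angular":[0.106,-0.577,0],"grip":-1},
    {"travel":[0,0.8,0.1],"angular":[0.121,-0.659,0],"grip":-1},
  ],
)

```text
time: 4.62
ee_pos: [0.6072, 0.0436, 0.3463]
tcp_rot: [180.0, 19.2, -169.6]
wrist_force: [0.1, -0.2, -1.7]
opening: 0.0265
grasp_force: 79.3
```

carry_out(
  plan=[
    {"travel":[-0.04,0.1,0],"angular":[0,0,0.1],"grip":-1},
    {"travel":[-0.09,0.2,0],"angular":[0,0,0.2],"grip":-1},
    {"travel":[-0.13,0.3,0],"angular":[0,0,0.35],"grip":-1},
    {"travel":[-0.13,0.3,0],"angular":[0,0,0.35],"grip":-1},
  ],
)

```text
time: 4.95
ee_pos: [0.5666, 0.1358, 0.3466]
tcp_rot: [179.9, 19.1, -159.1]
wrist_force: [0.5, -0.7, -1.1]
opening: 0.0265
grasp_force: 79.4
```

carry_out(
  plan=[
    {"travel":[0,0,0],"angular":[0.03,-0.08,0],"grip":-1},
    {"travel":[0,0,0],"angular":[0.06,-0.16,0],"grip":-1},
    {"travel":[0,0,0],"angular":[0.1,-0.27,0],"grip":-1},
    {"travel":[0,0,0],"angular":[0.14,-0.38,0],"grip":-1},
    {"travel":[0,0,0],"angular":[0.19,-0.51,0],"grip":-1},
    {"travel":[0,0,0],"angular":[0.234,-0.628,0],"grip":-1},
    {"travel":[0,0,0],"angular":[0.234,-0.628,0],"grip":-1},
  ],
)

```text
time: 5.53
ee_pos: [0.5672, 0.1314, 0.3444]
tcp_rot: [180.0, 38.3, -159.6]
wrist_force: [0.1, 0.4, -1.9]
opening: 0.0265
grasp_force: 79.5
```

```bash
python3 - <<'E'
from h import *
T=cams.camera("top");S=cams.camera("scene")
o=monitor.get_obs();print(o["ee_pos"],o["tcp_rot"],o["q"].round(1),o["opening"],o["time"])
for C in(T,S):print(proj(C,o["ee_pos"]),proj(C,o["ee_pos"]-[0,0,.1]))
z=lambda im,x,y,w,h,k:cv2.resize(im[y:y+h,x:x+w,::-1],(w*k,h*k),interpolation=cv2.INTER_CUBIC)
cv2.imwrite("pics/c4.png",np.hstack([z(T["frame"],120,120,80,100,5),z(S["frame"],310,110,80,100,5)]))
E
```

```text
[0.56814448 0.13172251 0.34663185] [ 179.99691564   38.23875789 -159.60383743] [ 10.1 -24.7 -13.7  63.2   6.4  -8.2] 0.026917825517906876 5.6333
[155.37660425 156.97745976] [167.24948563 166.79556284]
[350.97473556 136.59186519] [343.00458745 170.42703497]
```

View pics/c4.png

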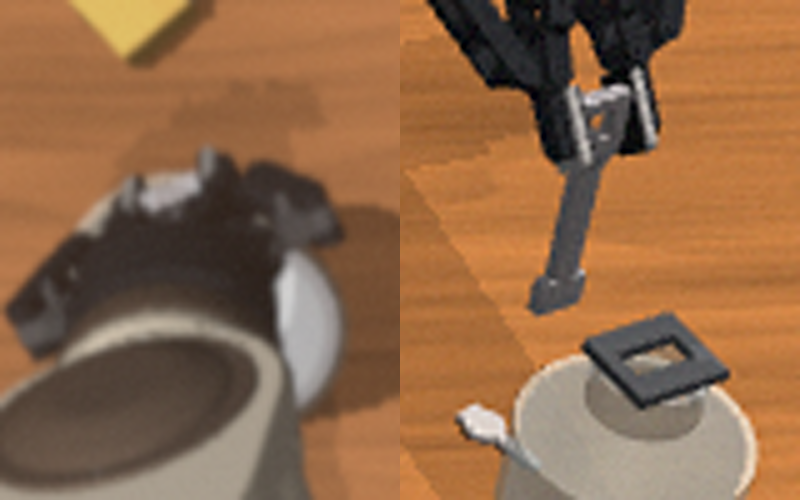

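The scene crop shows the key upright, bow at about (351,133) and bit end at (341,170), matching a vertical projection. The slot is at about (361,181) and roughly parallel to the bit.

```bash
python3 - <<'E'
from h import *
T=cams.camera("top");S=cams.camera("scene")
f=lambda x,y:(310+(x-400+.5)/5-.5,110+(y+.5)/5-.5)
W=[onz(S,f(*p),.205) for p in[(585,345),(672,313),(730,375),(643,405)]]
print("plate",np.round(W,4)[:,:2].tolist(),np.mean(W,0).round(4),np.linalg.norm(np.diff(W,axis=0),axis=1).round(4),[np.degrees(np.arctan2(*(W[i+1]-W[i])[1::-1])).round(1) for i in range(3)])
print(onz(S,f(655,357),.205))
p=proj(S,np.array([.561,.187,.205]));print(p, (p[0]-310)*5+400,(p[1]-110)*5)
E
```

```text
plate [[0.5532, 0.1527], [0.5323, 0.2046], [0.581, 0.2191], [0.5989, 0.1692]] [0.5663 0.1864 0.205 ] [0.056  0.0508 0.053 ] [np.float64(112.0), np.float64(16.6), np.float64(-70.3)]
[0.56493081 0.18558816 0.205     ]
[360.68159683 179.93356085] 653.4079841485442 349.6678042348455
```

carry_out(
  plan=[
    {"travel":[-0.002,0.06,0],"angular":[0,0,0],"grip":-1},
    {"travel":[-0.004,0.12,0],"angular":[0,0,0],"grip":-1},
    {"travel":[-0.008,0.185,0],"angular":[0,0,0],"grip":-1},
    {"travel":[-0.008,0.185,-0.03],"angular":[0,0,0],"grip":-1},
    {"travel":[-0.008,0.185,-0.06],"angular":[0,0,0],"grip":-1},
    {"travel":[-0.008,0.185,-0.085],"angular":[0,0,0],"grip":-1},
    {"travel":[-0.008,0.185,-0.085],"angular":[0,0,0],"grip":-1},
  ],
)

```text
time: 6.32
ee_pos: [0.5662, 0.187, 0.3192]
tcp_rot: [-180.0, 38.1, -159.6]
wrist_force: [0.5, -0.7, -0.8]
opening: 0.0268
grasp_force: 79.6
```

```bash
python3 - <<'E'
from h import *
T=cams.camera("top");S=cams.camera("scene")
o=monitor.get_obs();print(o["ee_pos"],o["tcp_rot"],o["wrist_force"])
z=lambda im,x,y,w,h,k:cv2.resize(im[y:y+h,x:x+w,::-1],(w*k,h*k),interpolation=cv2.INTER_CUBIC)
cv2.imwrite("pics/c5.png",z(S["frame"],330,130,60,70,8))
E
```

```text
[0.56658899 0.18701855 0.32170697] [-179.99277062   38.32589884 -159.61168788] [-0.08569493  0.46371305 -1.90653373]
```

View pics/c5.png

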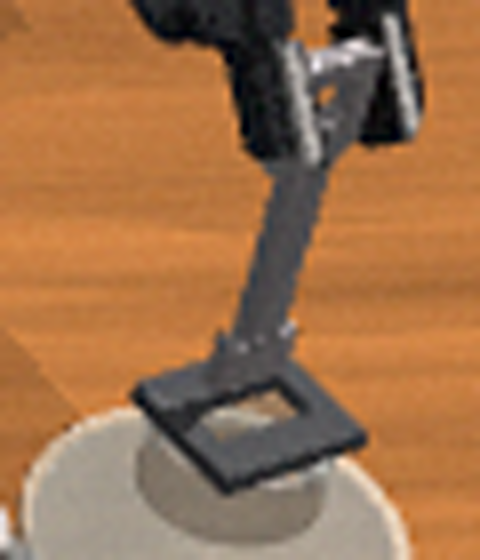

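The crop shows the bit hovering just behind the slot centre, which is at (248,412). I estimate it needs about 2–3 mm more x. I'll shift and probe down gently.

carry_out(
  plan=[
    {"travel":[0.008,0.002,0],"angular":[0,0,0],"grip":-1},
    {"travel":[0.008,0.002,-0.015],"angular":[0,0,0],"grip":-1},
    {"travel":[0.008,0.002,-0.03],"angular":[0,0,0],"grip":-1},
    {"travel":[0.008,0.002,-0.045],"angular":[0,0,0],"grip":-1},
    {"travel":[0.008,0.002,-0.045],"angular":[0,0,0],"grip":-1},
  ],
)

```text
time: 6.83
ee_pos: [0.5686, 0.1881, 0.3072]
tcp_rot: [180.0, 38.3, -159.6]
wrist_force: [-0.6, 0.2, -2.1]
opening: 0.0268
grasp_force: 79.6
```

carry_out(
  plan=[
    {"travel":[0,0,-0.015],"angular":[0,0,0],"grip":-1},
    {"travel":[0,0,-0.03],"angular":[0,0,0],"grip":-1},
    {"travel":[0,0,-0.045],"angular":[0,0,0],"grip":-1},
    {"travel":[0,0,-0.045],"angular":[0,0,0],"grip":-1},
  ],
)

```text
time: 7.17
ee_pos: [0.5685, 0.1882, 0.2938]
tcp_rot: [180.0, 38.3, -159.6]
wrist_force: [-0.3, 0.1, -1.6]
opening: 0.0265
grasp_force: 79.6
```

carry_out(
  plan=[
    {"travel":[0,0,-0.03],"angular":[0,0,0],"grip":-1},
    {"travel":[0,0,-0.06],"angular":[0,0,0],"grip":-1},
    {"travel":[0,0,-0.09],"angular":[0,0,0],"grip":-1},
    {"travel":[0,0,-0.12],"angular":[0,0,0],"grip":-1},
    {"travel":[0,0,-0.147],"angular":[0,0,0],"grip":-1},
    {"travel":[0,0,-0.147],"angular":[0,0,0],"grip":-1},
  ],
)

```text
time: 7.67
ee_pos: [0.5682, 0.1881, 0.2482]
tcp_rot: [180.0, 38.2, -159.6]
wrist_force: [0.2, 0.4, -2.1]
opening: 0.0266
grasp_force: 79.6
```

carry_out(
  plan=[
    {"travel":[0,0,0],"angular":[0,0,0],"grip":0.3},
    {"travel":[0,0,0],"angular":[0,0,0],"grip":0.3},
    {"travel":[0,0,0],"angular":[0,0,0],"grip":0.3},
    {"travel":[0,0,0],"angular":[0,0,0],"grip":0.3},
    {"travel":[0,0,0],"angular":[0,0,0],"grip":0.3},
    {"travel":[0,0,0],"angular":[0,0,0],"grip":0.3},
  ],
)

```text
time: 8.17
ee_pos: [0.569, 0.1884, 0.2517]
tcp_rot: [-180.0, 38.4, -159.6]
wrist_force: [0.4, -0.7, 0.3]
opening: 0.0552
grasp_force: 0.0
```

carry_out(
  plan=[
    {"travel":[0,0,0.08],"angular":[0,0,0],"grip":0.3},
    {"travel":[0,0,0.16],"angular":[0,0,0],"grip":0.3},
    {"travel":[0,0,0.24],"angular":[0,0,0],"grip":0.3},
    {"travel":[0,0,0.3],"angular":[0,0,0],"grip":0.3},
    {"travel":[0,0,0.3],"angular":[0,0,0],"grip":0.3},
  ],
)

```text
time: 8.58
ee_pos: [0.5699, 0.1886, 0.3469]
tcp_rot: [-180.0, 38.8, -159.5]
wrist_force: [0.8, -0.6, 0.6]
opening: 0.0555
grasp_force: 0.0
```

```bash
python3 - <<'E'
from h import *
S=cams.camera("scene")
o=monitor.get_obs();print(o["ee_pos"],o["tcp_rot"],o["wrist_force"])
z=lambda im,x,y,w,h,k:cv2.resize(im[y:y+h,x:x+w,::-1],(w*k,h*k),interpolation=cv2.INTER_CUBIC)
cv2.imwrite("pics/c6.png",np.hstack([z(S["frame"],320,130,70,120,5),z(S["frame"],150,200,88,120,5)]))
E
```

```text
[0.56950681 0.18848284 0.34415923] [-179.98032467   38.61315652 -159.55326586] [ 0.63901394 -0.51364545 -0.34760732]
```

View pics/c6.png

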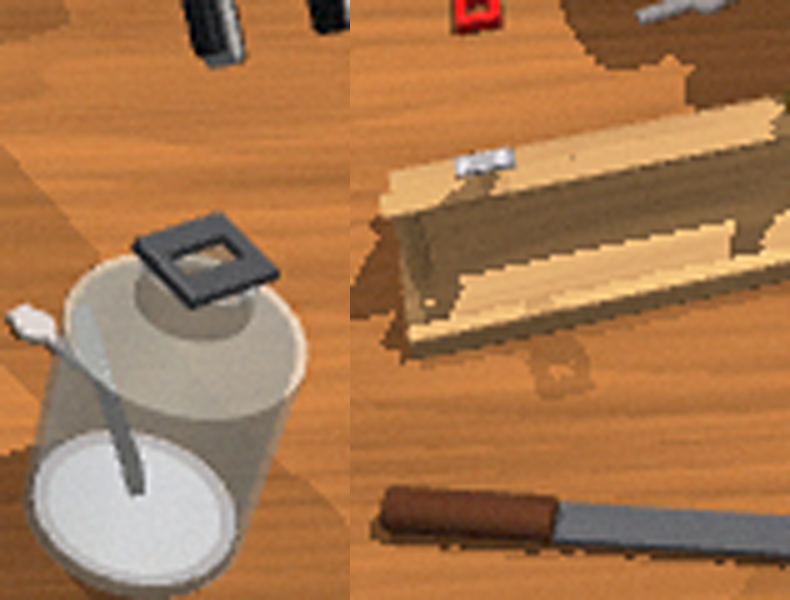

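Key A is inside the jar, leaning with its lower end at about (138,490) in the crop. The plate has not moved and key B is still on the board. Returning for key B.

carry_out(
  plan=[
    {"travel":[0,-0.06,0.02],"angular":[-0.03,0.08,0],"grip":0.1},
    {"travel":[0,-0.12,0.02],"angular":[-0.06,0.16,0],"grip":0.1},
    {"travel":[0,-0.2,0.02],"angular":[-0.1,0.27,0],"grip":0.1},
    {"travel":[0,-0.3,0.02],"angular":[-0.14,0.38,0],"grip":0.1},
    {"travel":[0,-0.4,0.02],"angular":[-0.19,0.51,0],"grip":0.1},
    {"travel":[0,-0.5,0.02],"angular":[-0.234,0.628,0],"grip":0.1},
    {"travel":[0,-0.5,0.02],"angular":[-0.234,0.628,0],"grip":0.1},
  ],
)

```text
time: 9.22
ee_pos: [0.5698, 0.0347, 0.3451]
tcp_rot: [180.0, 18.8, -159.7]
wrist_force: [1.1, 0.4, 0.6]
opening: 0.047
grasp_force: 0.0
```

carry_out(
  plan=[
    {"travel":[0.03,-0.1,0],"angular":[0,0,-0.06],"grip":0.1},
    {"travel":[0.06,-0.2,0],"angular":[0,0,-0.12],"grip":0.1},
    {"travel":[0.09,-0.3,0],"angular":[0,0,-0.18],"grip":0.1},
    {"travel":[0.12,-0.4,0],"angular":[0,0,-0.24],"grip":0.1},
    {"travel":[0.15,-0.5,0],"angular":[0,0,-0.3],"grip":0.1},
    {"travel":[0.187,-0.6,0],"angular":[0,0,-0.35],"grip":0.1},
    {"travel":[0.187,-0.6,0],"angular":[0,0,-0.35],"grip":0.1},
  ],
)

```text
time: 9.8
ee_pos: [0.626, -0.1456, 0.3446]
tcp_rot: [180.0, 19.1, -169.9]
wrist_force: [0.7, -0.2, 0.4]
opening: 0.0469
grasp_force: 0.0
```

carry_out(
  plan=[
    {"travel":[0,-0.07,-0.04],"angular":[-0.015,0.082,0],"grip":0.1},
    {"travel":[0,-0.14,-0.08],"angular":[-0.03,0.165,0],"grip":0.1},
    {"travel":[0,-0.21,-0.12],"angular":[-0.045,0.247,0],"grip":0.1},
    {"travel":[0,-0.28,-0.16],"angular":[-0.065,0.355,0],"grip":0.1},
    {"travel":[0,-0.35,-0.2],"angular":[-0.085,0.46,0],"grip":0.1},
    {"travel":[0,-0.42,-0.25],"angular":[-0.105,0.57,0],"grip":0.1},
    {"travel":[0,-0.473,-0.3],"angular":[-0.121,0.659,0],"grip":0.1},
    {"travel":[0,-0.473,-0.3],"angular":[-0.121,0.659,0],"grip":0.1},
  ],
)

```text
time: 10.47
ee_pos: [0.6249, -0.2851, 0.2504]
tcp_rot: [179.7, -0.5, -169.6]
wrist_force: [0.2, 0.3, -1.0]
opening: 0.0471
grasp_force: 0.0
```

```bash
python3 - <<'E'
from h import *
for i in range(3):
  cams.camera("top");o=monitor.get_obs();print(o["time"],o["ee_pos"],o["tcp_rot"],o["q"].round(1))
E
```

```text
10.5167 [ 0.62515613 -0.28381495  0.25276336] [ 179.78996252   -0.29062184 -169.62977767] [-24.4  26.4  37.5 101.4   0.  -34.8]
10.5667 [ 0.6251622  -0.28311568  0.25521937] [ 1.79874718e+02 -9.98531834e-02 -1.69600085e+02] [-24.4  26.2  37.5 101.4   0.  -34.8]
10.6167 [ 0.6251499  -0.28275443  0.25709269] [ 1.79961199e+02  3.03998639e-02 -1.69572525e+02] [-24.4  26.1  37.5 101.4   0.  -34.8]
```

carry_out(
  plan=[
    {"travel":[-0.003,-0.006,-0.1],"angular":[0,0,0],"grip":0.1},
    {"travel":[-0.003,-0.006,-0.2],"angular":[0,0,0],"grip":0.1},
    {"travel":[-0.003,-0.006,-0.3],"angular":[0,0,0],"grip":0.1},
    {"travel":[-0.003,-0.006,-0.4],"angular":[0,0,0],"grip":0.1},
    {"travel":[-0.003,-0.006,-0.46],"angular":[0,0,0],"grip":0.1},
    {"travel":[-0.003,-0.006,-0.503],"angular":[0,0,0],"grip":0.1},
    {"travel":[-0.003,-0.006,-0.503],"angular":[0,0,0],"grip":0.1},
    {"travel":[-0.003,-0.006,-0.503],"angular":[0,0,0],"grip":0.1},
  ],
)

```text
time: 11.28
ee_pos: [0.6243, -0.2849, 0.108]
tcp_rot: [-180.0, 0.1, -169.6]
wrist_force: [0.6, 0.2, 1.7]
opening: 0.0467
grasp_force: 0.0
```

carry_out(
  plan=[
    {"travel":[0,0,0],"angular":[0,0,0],"grip":-0.2},
    {"travel":[0,0,0],"angular":[0,0,0],"grip":-0.6},
    {"travel":[0,0,0],"angular":[0,0,0],"grip":-1},
    {"travel":[0,0,0],"angular":[0,0,0],"grip":-1},
    {"travel":[0,0,0],"angular":[0,0,0],"grip":-1},
  ],
)

```text
time: 11.7
ee_pos: [0.6251, -0.2855, 0.1091]
tcp_rot: [-179.9, 0.2, -169.6]
wrist_force: [-0.6, 2.9, 7.3]
opening: 0.0266
grasp_force: 78.3
```

carry_out(
  plan=[
    {"travel":[0,0,0.06],"angular":[0,0,0],"grip":-1},
    {"travel":[0,0,0.16],"angular":[0,0,0],"grip":-1},
    {"travel":[0,0,0.28],"angular":[0,0,0],"grip":-1},
    {"travel":[0,0,0.4],"angular":[0,0,0],"grip":-1},
    {"travel":[0,0,0.52],"angular":[0,0,0],"grip":-1},
    {"travel":[0,0,0.64],"angular":[0,0,0],"grip":-1},
    {"travel":[0,0,0.7],"angular":[0,0,0],"grip":-1},
    {"travel":[0,0,0.7],"angular":[0,0,0],"grip":-1},
  ],
)

```text
time: 12.37
ee_pos: [0.6246, -0.2856, 0.3226]
tcp_rot: [-179.7, 0.4, -169.6]
wrist_force: [0.4, -0.1, -1.0]
opening: 0.0266
grasp_force: 79.1
```

carry_out(
  plan=[
    {"travel":[0,0.1,0.02],"angular":[0.015,-0.082,0],"grip":-1},
    {"travel":[0,0.2,0.04],"angular":[0.03,-0.165,0],"grip":-1},
    {"travel":[0,0.3,0.06],"angular":[0.045,-0.247,0],"grip":-1},
    {"travel":[0,0.4,0.08],"angular":[0.06,-0.33,0],"grip":-1},
    {"travel":[0,0.5,0.1],"angular":[0.076,-0.412,0],"grip":-1},
    {"travel":[0,0.6,0.1],"angular":[0.091,-0.494,0],"grip":-1},
    {"travel":[0,0.7,0.1],"angular":[0.106,-0.577,0],"grip":-1},
    {"travel":[0,0.8,0.1],"angular":[0.121,-0.659,0],"grip":-1},
  ],
)

```text
time: 13.03
ee_pos: [0.6237, -0.044, 0.3462]
tcp_rot: [180.0, 19.3, -169.6]
wrist_force: [-0.8, 0.1, -1.0]
opening: 0.0267
grasp_force: 79.2
```

carry_out(
  plan=[
    {"travel":[-0.03,0.08,0],"angular":[0,0,0.06],"grip":-1},
    {"travel":[-0.06,0.16,0],"angular":[0,0,0.12],"grip":-1},
    {"travel":[-0.1,0.26,0],"angular":[0,0,0.18],"grip":-1},
    {"travel":[-0.13,0.36,0],"angular":[0,0,0.25],"grip":-1},
    {"travel":[-0.16,0.44,0],"angular":[0,0,0.3],"grip":-1},
    {"travel":[-0.183,0.5,0],"angular":[0,0,0.35],"grip":-1},
    {"travel":[-0.183,0.5,0],"angular":[0,0,0.35],"grip":-1},
  ],
)

```text
time: 13.62
ee_pos: [0.5679, 0.1072, 0.3463]
tcp_rot: [180.0, 19.2, -159.3]
wrist_force: [0.3, -0.3, -0.9]
opening: 0.027
grasp_force: 79.3
```

carry_out(
  plan=[
    {"travel":[0,0.04,0],"angular":[0.03,-0.08,0],"grip":-1},
    {"travel":[0,0.08,0],"angular":[0.06,-0.16,0],"grip":-1},
    {"travel":[0,0.13,0],"angular":[0.1,-0.27,0],"grip":-1},
    {"travel":[0,0.18,0],"angular":[0.14,-0.38,0],"grip":-1},
    {"travel":[0,0.23,0],"angular":[0.19,-0.51,0],"grip":-1},
    {"travel":[0,0.276,0],"angular":[0.234,-0.628,0],"grip":-1},
    {"travel":[0,0.276,0],"angular":[0.234,-0.628,0],"grip":-1},
    {"travel":[0,0.276,0],"angular":[0.234,-0.628,0],"grip":-1},
  ],
)

```text
time: 14.28
ee_pos: [0.5684, 0.1871, 0.3457]
tcp_rot: [-180.0, 38.3, -159.5]
wrist_force: [0.2, -1.4, -0.6]
opening: 0.0266
grasp_force: 79.3
```

```bash
python3 - <<'E'
from h import *
cams.camera("top");S=cams.camera("scene")
o=monitor.get_obs();p=o["ee_pos"];print(p,o["tcp_rot"],o["wrist_force"])
u=np.array([.937,.349,0])
b=p-.0046*u+[0,0,.0034];f=lambda q:((q-[320,120])*8).round()
for q in(b,b-[0,0,.1085]):print(f(proj(S,q)))
z=lambda im,x,y,w,h,k:cv2.resize(im[y:y+h,x:x+w,::-1],(w*k,h*k),interpolation=cv2.INTER_CUBIC)
cv2.imwrite("pics/c7.png",z(S["frame"],320,120,75,75,8))
E
```

```text
[0.56939257 0.18675342 0.34670576] [-179.97319083   38.33893507 -159.5796283 ] [ 0.60899793  0.20826325 -1.03216399]
[433. 108.]
[349. 401.]
```

View pics/c7.png

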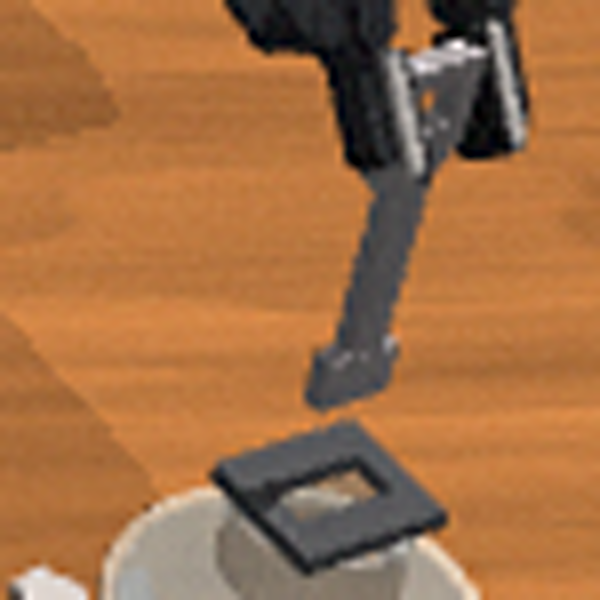

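The key is upright with its bit end at (346,398), within 3 px of the prediction, directly above the slot at (325,495). Lowering it.

carry_out(
  plan=[
    {"travel":[0,0.004,-0.04],"angular":[0,0,0],"grip":-1},
    {"travel":[0,0.004,-0.08],"angular":[0,0,0],"grip":-1},
    {"travel":[0,0.004,-0.105],"angular":[0,0,0],"grip":-1},
    {"travel":[0,0.004,-0.12],"angular":[0,0,0],"grip":-1},
    {"travel":[0,0.004,-0.135],"angular":[0,0,0],"grip":-1},
    {"travel":[0,0.004,-0.15],"angular":[0,0,0],"grip":-1},
    {"travel":[0,0.004,-0.15],"angular":[0,0,0],"grip":-1},
  ],
)

```text
time: 14.97
ee_pos: [0.5692, 0.1884, 0.3006]
tcp_rot: [-180.0, 38.3, -159.6]
wrist_force: [0.2, 0.1, -0.6]
opening: 0.0264
grasp_force: 79.3
```

carry_out(
  plan=[
    {"travel":[0,0,-0.015],"angular":[0,0,0],"grip":-1},
    {"travel":[0,0,-0.03],"angular":[0,0,0],"grip":-1},
    {"travel":[0,0,-0.045],"angular":[0,0,0],"grip":-1},
    {"travel":[0,0,-0.045],"angular":[0,0,0],"grip":-1},
  ],
)

```text
time: 15.3
ee_pos: [0.5689, 0.1885, 0.2865]
tcp_rot: [-180.0, 38.3, -159.6]
wrist_force: [-0.7, -0.6, -1.8]
opening: 0.0269
grasp_force: 79.3
```

carry_out(
  plan=[
    {"travel":[0,0,-0.03],"angular":[0,0,0],"grip":-1},
    {"travel":[0,0,-0.06],"angular":[0,0,0],"grip":-1},
    {"travel":[0,0,-0.09],"angular":[0,0,0],"grip":-1},
    {"travel":[0,0,-0.12],"angular":[0,0,0],"grip":-1},
    {"travel":[0,0,-0.12],"angular":[0,0,0],"grip":-1},
  ],
)

```text
time: 15.72
ee_pos: [0.5684, 0.1884, 0.2484]
tcp_rot: [180.0, 38.2, -159.6]
wrist_force: [-0.6, -0.4, -2.3]
opening: 0.0267
grasp_force: 79.3
```

carry_out(
  plan=[
    {"travel":[0,0,0],"angular":[0,0,0],"grip":0.3},
    {"travel":[0,0,0],"angular":[0,0,0],"grip":0.3},
    {"travel":[0,0,0],"angular":[0,0,0],"grip":0.3},
    {"travel":[0,0,0],"angular":[0,0,0],"grip":0.3},
    {"travel":[0,0,0],"angular":[0,0,0],"grip":0.3},
    {"travel":[0,0,0],"angular":[0,0,0],"grip":0.3},
  ],
)

```text
time: 16.22
ee_pos: [0.5693, 0.1886, 0.2523]
tcp_rot: [-180.0, 38.4, -159.6]
wrist_force: [-0.4, 0.6, -0.6]
opening: 0.0552
grasp_force: 0.0
```

carry_out(
  plan=[
    {"travel":[0,0,0.08],"angular":[0,0,0],"grip":0.3},
    {"travel":[0,0,0.16],"angular":[0,0,0],"grip":0.3},
    {"travel":[0,0,0.24],"angular":[0,0,0],"grip":0.3},
    {"travel":[-0.1,0,0.34],"angular":[0,0,0],"grip":0.3},
    {"travel":[-0.2,0,0.34],"angular":[0,0,0],"grip":0.3},
    {"travel":[-0.3,0,0.34],"angular":[0,0,0],"grip":0.3},
    {"travel":[-0.3,0,0.34],"angular":[0,0,0],"grip":0.3},
  ],
)

```text
time: 16.8
ee_pos: [0.4761, 0.1885, 0.3564]
tcp_rot: [180.0, 38.6, -159.5]
wrist_force: [-0.4, 0.4, -0.1]
opening: 0.0556
grasp_force: 0.0
```

```bash
python3 - <<'E'
from h import *
T=cams.camera("top");S=cams.camera("scene")
o=monitor.get_obs();print(o["ee_pos"],o["tcp_rot"],o["wrist_force"])
z=lambda im,x,y,w,h,k:cv2.resize(im[y:y+h,x:x+w,::-1],(w*k,h*k),interpolation=cv2.INTER_CUBIC)
cv2.imwrite("pics/c8.png",np.hstack([z(S["frame"],110,140,266,150,2),cv2.resize(z(S["frame"],315,155,80,100,3),(240,300))]))
E
```

```text
[0.47871831 0.18885536 0.35513628] [ 179.99953017   38.53831724 -159.51247294] [ 0.47645339  0.05136432 -0.16174272]
```

View pics/c8.png

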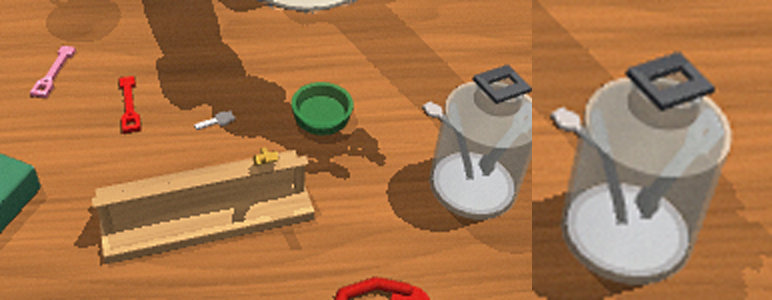

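Both keys are inside the jar, with their lower ends at about (620,215) and (650,210) in the crop. The gauge is still on the board and the bystanders haven't moved, so I'm handing in.

```bash
python3 -c "
from workcell import ticket;print(ticket.job_done())"
```

```text
the job is handed in; nothing more can be done
None
```

Both gate keys are inside the jar, each dropped lengthwise through the slot without forcing, the depth gauge is still on its board and the other items look undisturbed; I handed the job in after about 17 s of robot time.

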